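# Refit the return spring on the tile press

## Robot

A 7-joint arm with a two-finger parallel gripper is mounted at the origin on the work surface. World frame = base frame: x ahead of the robot, y to its left, z up, the work surface at z = 0. Lengths are in mm, angles in degrees, forces in N, time in s.
With the tool pointing down it reaches from about 425 to 950 mm from the base axis. Payload 4.7 kg.
Tool frame: the origin (TCP) lies at the very end of the fingers, on their centre line; the grasp point (between the pads) lies behind it (env.grip_point_offset is the z of the grasp point in the tool frame, in mm); z points along the fingers, y is the line along which they close (so a half turn about z gives the same grasp; the last joint's range is limited). The gripper opens to 85 mm and grips with 20 to 120 N. Pads are 22 mm wide; open, the fingers measure 114 mm over their backs; the gripper's body (76 mm by 85 mm) begins 54 mm behind the grasp point. The pads swing forward as they close: fully open they stand 13 mm farther back than shut.
Start: joints at [-68.291, 26.849, -2.785, 87.806, 1.381, 65.374, -4.715], TCP at [267.661, 619.682, 231.335] pointing down, gripper open.
Joint ranges: [-148.3, 148.3], [-19.14, 114.17], [-79.39, 73.82], [5.75, 140.21], [-59.74, 239.74], [12.07, 113.84], [-152.46, 152.46]. Speed limits (degrees/s): [147.25, 147.25, 180, 180, 180, 180, 180].

## Interface

Orientations are given as [roll, pitch, yaw] about the fixed x, y, z axes, in that order (R = Rz(yaw) Ry(pitch) Rx(roll)).
In Python, from bench import observe, cams, workorder, env gives the robot as it stands. The module is installed in compiled form; this text tells all that it offers.
- The arm moves only by the shell command python3 -m pendant 'ROWS' [FORCE]. ROWS is JSON, a list of rows, each a list of 3 entries, a list of its own where there are three numbers: the finger opening in m, from 0 to 0.0854, then the shift along the tool's x, y, z in m, then the turn, a rotation vector about the tool's x, y, z in rad. A call has 1 to 10 rows; each row is the pose to reach, as a shift and turn from the pose commanded when the call began, along the tool's axes at that moment; what a row does not reach only later rows make up. A row lasts 1/8 s, in which the tool goes at most 62.5 mm and 10.7 degrees, less where a joint would pass 70% of its speed; a pose out of reach is approached as far as the arm can. A call with a gripper value outside its range is refused whole. The fingers move at their own pace and stop on an object; FORCE is the grip in N (left out, the last holds). Time passes only in rows, so rows that repeat a pose let the fingers close. It gives the time, the measured TCP pose, the force, the opening and the grip force at its end, in the units of the state.
- observe(): the state, without advancing time (a new reading comes with each control period).
- cams.snapshot(name): name is "scene" or "top"; returns the picture (420x560x3 uint8, red, green, blue); there is no depth.
- cams.camera_info(name): a dict with "fx", "fy", "cx", "cy" (pixels), "view" (4x4, takes a point from world to camera coordinates). Camera axes: x right, y up, looking along -z (the intrinsics and any distortion apply to the point x, -y, -z); pixel columns grow to the right and rows downward; lengths in mm; the calibration is good to about 2 mm. A picture is of the moment at which its call begins. camera_info takes no time and is no camera call.
- workorder.job_done(): hands the job in; it is judged then, once.
The state is a dict: "time_s": time; "joint_pos": joint angles; "qd": joint speeds; "joint_efforts": joint torques, N m; "ee_pos": TCP position; "ee_rot": TCP orientation; "force": force on the tool from outside, world axes, zero at the start; "wrist_torque": the same for the moment, N m; "width": finger opening in mm; "grip_force": force on a finger pad.
Only numpy, scipy, OpenCV 4.12 (cv2) and the standard library are available. Lean on these libraries where they do the work, as an engineer would, in place of code of your own. Each camera call takes 0.05 s, during which the arm holds its last target. There are 200 camera calls.

## Task

Pick up the coil spring by its orange collar and thread it, prongs down, over the press's upright rod until it sits fully home on the steel seat; wherever its prongs snag on a brass collar, twist the spring a little until they drop through the slots, never force it. Then turn the spring so that its prongs lie crosswise to the press, locked under the lower brass collar, and let go. Leave everything else where it is.

Things in the scene. Friction and masses are not known exactly. Their poses are not given: they have to be found in the camera images.
- spring: Steel compression spring standing upright: 70 mm tall, 38 mm across, about 80 g, square orange collar on its upper end. Origin: centre of its underside; z up. Half a turn changes nothing. Stiffness 0.6 N/mm, solid after 18 mm (11 N); between collar and prongs it twists elastically (0.25 N m/rad). Pressing with 3 to 5 N is plenty; above 25 N between spring and press it is damaged
- prongs (a point): Centre between the spring's two wire prongs, 1.75 mm above its underside. They are 3.5 mm thick, sit at the bottom coil (bore 29.4 mm) and point inwards along the spring's +x and -x axes, with 15.5 mm free between their tips
- collar (a point): Centre of the spring's square orange plastic collar: 42 x 42 mm, 18 mm high (52 to 70 mm above the spring's underside; this point at 61 mm), bore 31 mm; its faces are square to the spring's x and y axes, either pair of faces may be gripped; two white marks on its top lie in line with the prongs
- press: Green cast hand press, bolted down. Origin: on the upright rod's axis, at table height; z up; x is the press's length. Base plate 12 mm high, from 50 mm before the rod to 150 mm behind it (+x), 60 mm to either side. The column behind (x 105 to 140 mm) is 97 mm high, the red lever lies thrown back beyond it, no higher than 121 mm. The steel rod is 9 mm thick
- upper_brass (a point): Centre of the top face of the upper brass collar, 66 mm above the seat (collar 56 to 66 mm). Both brass collars: 22.4 mm across, 10 mm high, with two slots, one on either side, 10 mm wide, cut from the rim in to the rod, for the prongs. The slots' direction lies anywhere within 0.8 rad either way of the press's x axis and is not measured (this frame is the press's): find it by feel or by eye
- lower_brass (a point): Centre of the top face of the lower brass collar, 20 mm above the seat (collar 10 to 20 mm). Like the upper one, but its slots point another way, again within 0.8 rad of the press's x axis and not measured. Between the collars and below this one the prongs turn freely round the rod; turned away from the slots below it, the spring cannot come off
- seat (a point): Centre of the round steel seat (48 mm across) at the foot of the rod, 30 mm above the table: the spring's underside rests here when home
- rod_tip (a point): Rounded top end of the rod, 80 mm above the seat, 14 mm above the upper brass collar
- blue_tile: blue glazed tile, 90 x 90 x 11 mm, lying flat. A bystander; origin: centre of its underside. Leave it alone
- green_tile: green glazed tile, 60 x 60 x 11 mm, lying flat. A bystander; origin: centre of its underside. Leave it alone
- hammer: tile hammer with a dark wooden handle, lying. A bystander; origin: centre of its underside. Leave it alone
- brush: brush, lying. A bystander; origin: centre of its underside. Leave it alone
- water: water bottle, 66 mm across, 200 mm tall, standing. A bystander; origin: centre of its underside. Leave it alone
- cup: terracotta cup, 72 mm across, 75 mm tall, standing. A bystander; origin: centre of its underside. Leave it alone
- basket: round shallow basket, 150 mm across, 70 mm tall. A bystander; origin: centre of its underside. Leave it alone

How it is judged:
By the outcome, as a careful person would: the job done as asked, in the order asked, and still so for the second after the job is handed in, with the robot touching nothing.
It also fails if it takes over 72 s, if anything falls off the work surface, if the arm or the gripper's body presses on something with over 40 N, if the wrist force passes 120 N, or if a joint passes its speed limit or range.

## Working session

There is one attempt and no reset: what is moved stays moved. The work goes in short steps, Python scripts to look and compute and a shell command to move; the robot and the scene stay as the last step left them, time stands still between calls to the robot, and variables do not carry over. Pictures are saved under pics/ and viewed, at most 10 in all, crops included, and the job is handed in when it is done.

```bash
mkdir -p pics; python3 - <<'E'
from bench import observe,cams,env
import cv2,numpy as np
np.set_printoptions(precision=4,suppress=True)
for n in("scene","top"):
    im=cams.snapshot(n); cv2.imwrite(f"pics/{n}0.png",im[:,:,::-1]); print(n,cams.camera_info(n))
print(observe(),env.grip_point_offset)
E
```

```text
scene {'fx': 509.7237372306107, 'fy': 509.7237372306107, 'cx': 276.8601402396608, 'cy': 209.46202493593137, 'view': array([[   -0.7575,     0.6527,     0.0117,   443.2987],
       [   -0.4247,    -0.5062,     0.7506,   173.5704],
       [    0.4958,     0.5636,     0.6607, -1582.7596],
       [    0.    ,     0.    ,     0.    ,     1.    ]])}
top {'fx': 479.6075783787993, 'fy': 479.6075783787993, 'cx': 280.08718321225314, 'cy': 215.4966815714904, 'view': array([[   -0.0164,    -0.9998,     0.0129,   -19.394 ],
       [    0.989 ,    -0.0143,     0.1471,  -566.2195],
       [   -0.1469,     0.0151,     0.989 , -1519.5203],
       [    0.    ,     0.    ,     0.    ,     1.    ]])}
{'time_s': 0.1, 'joint_pos': array([-68.2902,  26.8944,  -2.7847,  87.8672,   1.3801,  65.3746,
        -4.7141]), 'qd': array([ 0.0025, -0.1035,  0.0166, -0.2276, -0.0543, -0.0568,  0.1549]), 'joint_efforts': array([  0.0004, -51.1519,  -0.047 , -23.8392,   0.0108,   0.0043,
        -0.    ]), 'ee_pos': array([267.4752, 619.1714, 230.3441]), 'ee_rot': array([-179.8974,    0.0027,  156.6374]), 'force': array([ 0.7727, -0.6142, -0.3977]), 'wrist_torque': array([ 0.0085, -0.0135, -0.0495]), 'grip_force': 0.0, 'width': 85.82094521616291} -18.700000000000003
```

View pics/scene0.png

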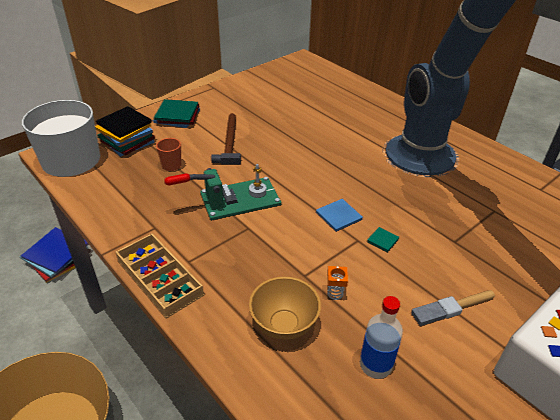

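View pics/top0.png

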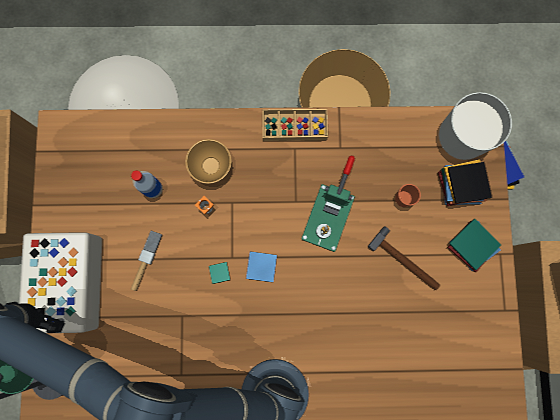

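The scene view shows the spring's collar near (337,275) and the rod near (258,180). In the top view the collar is at (204,205) and the rod at (324,231). Next I'll measure these and make one enlarged collage.

```bash
cat > h.py <<'E'
from bench import observe,cams
import cv2,numpy as np
from scipy.spatial.transform import Rotation as R
np.set_printoptions(precision=2,suppress=True)
def ray(n,uv):
    c=cams.camera_info(n);V=c["view"];d=np.array([(uv[0]-c["cx"])/c["fx"],-(uv[1]-c["cy"])/c["fy"],-1.])
    return -V[:3,:3].T@V[:3,3],V[:3,:3].T@d
def plane(n,uv,z):
    o,d=ray(n,uv);return o+d*(z-o[2])/d[2]
def proj(n,p):
    c=cams.camera_info(n);q=c["view"]@np.append(p,1);return np.array([c["cx"]+c["fx"]*q[0]/-q[2],c["cy"]-c["fy"]*q[1]/-q[2]])
def tri(a,b):
    A=np.zeros((3,3));y=np.zeros(3)
    for n,uv in(("scene",a),("top",b)):
        o,d=ray(n,uv);d=d/np.linalg.norm(d);P=np.eye(3)-np.outer(d,d);A+=P;y+=P@o
    return np.linalg.solve(A,y)
E
python3 - <<'E'
from h import *
ims={n:cams.snapshot(n)[:,:,::-1].copy() for n in("scene","top")}
w={}
for n,box in(("scene",(310,250,365,310)),("top",(185,190,225,220))):
    x0,y0,x1,y1=box;h=cv2.cvtColor(ims[n],cv2.COLOR_BGR2HSV)[y0:y1,x0:x1]
    m=((h[...,0]<14)&(h[...,1]>200)&(h[...,2]>150)).astype(np.uint8)
    c=max(cv2.findContours(m,0,2)[0],key=cv2.contourArea)
    print(n,m.sum(),cv2.boundingRect(c),(x0,y0),cv2.minAreaRect(c)); w[n]=cv2.minAreaRect(c)[0]+np.array([x0,y0])
    if n=="top":
        b=cv2.boxPoints(cv2.minAreaRect(c))+[x0,y0]
        P=np.array([plane(n,p,70)[:2] for p in b]);print("collar corners",P,P.mean(0)); e=np.roll(P,-1,0)-P
        print("edge len,ang",np.hypot(*e.T),np.degrees(np.arctan2(e[:,1],e[:,0]))%90)
    print(w[n])
h=cv2.cvtColor(ims["top"],cv2.COLOR_BGR2HSV);m=((abs(h[...,0].astype(int)-72)<18)&(h[...,1]>110)).astype(np.uint8);m[:, :295]=0;m[:,360:]=0;m[:170]=0;m[260:]=0
c=max(cv2.findContours(m,0,2)[0],key=cv2.contourArea);b=cv2.boxPoints(cv2.minAreaRect(c))
P=np.array([plane("top",p,12)[:2] for p in b]);print("press",P)
e=np.roll(P,-1,0)-P;print(np.hypot(*e.T),np.degrees(np.arctan2(e[:,1],e[:,0])))
crop=lambda n,x,y,w,h:cv2.resize(ims[n][y:y+h,x:x+w],(400,300),interpolation=cv2.INTER_CUBIC)
g=np.vstack([np.hstack([crop("scene",230,155,60,45),crop("top",300,211,48,36)]),np.hstack([crop("scene",307,257,60,45),crop("top",180,187,48,36)])])
cv2.imwrite("pics/c1.png",g)
E
```

```text
scene 131 (18, 16, 9, 15) (310, 250) ((22.0, 23.0), (14.0, 8.0), 90.0)
[332. 273.]
top 11 (22, 20, 1, 1) (185, 190) ((22.0, 20.0), (0.0, 0.0), 0.0)
collar corners [[582.84 205.57]
 [582.84 205.57]
 [582.84 205.57]
 [582.84 205.57]] [582.84 205.57]
edge len,ang [0. 0. 0. 0.] [0. 0. 0. 0.]
[207. 210.]
press [[ 489.92  -95.86]
 [ 685.29 -171.57]
 [ 642.42 -281.82]
 [ 448.4  -204.28]]
[209.53 118.29 208.95 116.1 ] [ -21.18 -111.25  158.22   69.04]
```

View pics/c1.png

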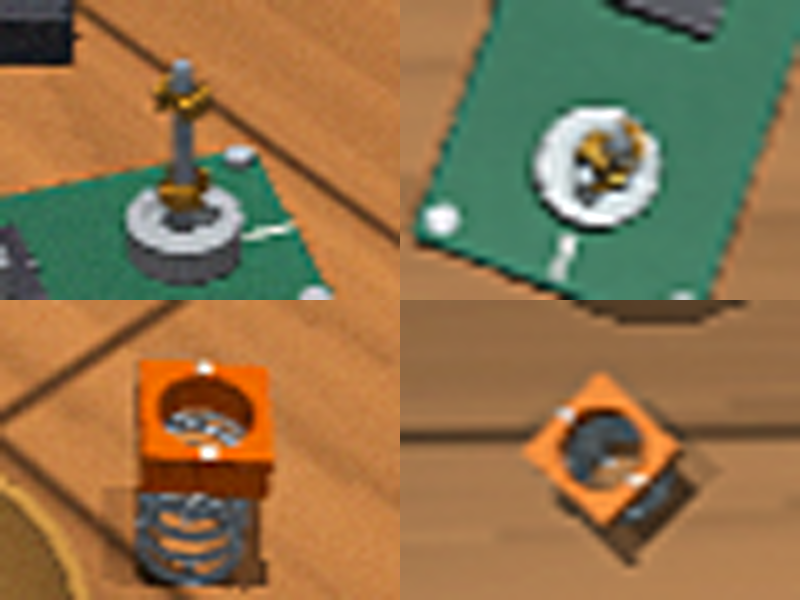

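Collage: the rod tip is at scene (257,164). The collar's corners and white marks are clear in the top view, with the marks at about (199.8,200.6) and (208.4,208.5).

```bash
python3 - <<'E'
from h import *
T=lambda x,y,x0,y0,s:((x+.5)/s-.5+x0,(y+.5)/s-.5+y0)
s=400/48
C=[T(a-400,b-300,180,187,s) for a,b in((523,450),(601,373),(681,450),(605,525))]
P=np.array([plane("top",p,70)[:2] for p in C]);c=P.mean(0);print("spring top view",c);e=np.roll(P,-1,0)-P;print(np.hypot(*e.T),np.degrees(np.arctan2(e[:,1],e[:,0]))%90)
M=[plane("top",T(a-400,b-300,180,187,s),70)[:2] for a,b in((565,414),(637,480))];d=M[0]-M[1];print("marks",np.mean(M,0),np.degrees(np.arctan2(d[1],d[0]))%180)
S=400/60
Ms=[plane("scene",T(a,b-300,307,257,S),70)[:2] for a,b in((205,367),(208,453))];d=Ms[0]-Ms[1];print("scene marks",np.mean(Ms,0),np.degrees(np.arctan2(d[1],d[0]))%180)
Cs=np.array([plane("scene",T(a,b-300,307,257,S),70)[:2] for a,b in((138,361),(268,368),(273,466),(136,459))]);print("scene collar",Cs.mean(0))
# seat
for n,box,r in(("top",(312,220,335,242),None),("scene",(246,180,268,197),None)):
    x0,y0,x1,y1=box;im=cams.snapshot(n)[y0:y1,x0:x1].astype(int)
    m=((im.min(2)>125)&(im.max(2)-im.min(2)<45)).astype(np.uint8)
    k=max(cv2.findContours(m,0,1)[0],key=cv2.contourArea);el=cv2.fitEllipse(cv2.convexHull(k));print(n,el,plane(n,np.array(el[0])+[x0,y0],30))
print("seat top by eye",plane("top",T(597-400,163,300,211,s),30),"scene by eye",plane("scene",T(184,219,230,155,S),30))
print("tip scene z110",plane("scene",T(182,64,230,155,S),108))
p=plane("top",T(197,163,300,211,s),30); 
for z in(30,50,96,110):print(z,proj("top",[*p[:2],z]),proj("scene",[*p[:2],z]))
E
```

```text
spring top view [600.86 215.7 ]
[41.97 43.43 40.78 43.31] [44.99 45.33 44.8  46.9 ]
marks [601.81 216.3 ] 46.76463368249548
scene marks [599.31 218.68] 45.63572672939844
scene collar [601.05 219.1 ]
top ((11.249998092651367, 10.442498207092285), (13.992347717285156, 14.630005836486816), 109.65674591064453) [ 516.19 -168.65   30.  ]
scene ((11.760066032409668, 7.507651329040527), (9.921850204467773, 18.51825714111328), 92.91961669921875) [ 514.29 -163.21   30.  ]
seat top by eye [ 517.25 -168.52   30.  ] scene by eye [ 515.3  -164.52   30.  ]
tip scene z110 [ 514.29 -165.3   108.  ]
30 [323.2  230.12] [255.7  187.01]
50 [323.83 229.4 ] [255.59 181.28]
96 [325.34 227.66] [255.31 167.69]
110 [325.82 227.11] [255.23 163.43]
```

```bash
python3 -m pendant '[[0.07,[-0.06,-0.03,0],[0,0,0.05]],[0.07,[-0.12,-0.06,0],[0,0,0.1]],[0.07,[-0.17,-0.087,0],[0,0,0.15]],[0.07,[-0.22,-0.112,0],[0,0,0.2]],[0.07,[-0.27,-0.138,0],[0,0,0.25]],[0.07,[-0.32,-0.163,0],[0,0,0.3]],[0.07,[-0.37,-0.189,0],[0,0,0.33]],[0.07,[-0.42,-0.214,0],[0,0,0.36]],[0.07,[-0.4652,-0.237,0],[0,0,0.36]],[0.07,[-0.4652,-0.237,0],[0,0,0.36]]]' 30; python3 -m pendant '[[0.07,[0,0,0],[0,0,0]]]'; python3 -c "
from h import *
o=observe();print(o['joint_pos'],o['width'],o['force'])"
```

```text
time_s: 1.55
ee_pos: [603.6, 211.7, 231.3]
ee_rot: [-180.0, 0.2, 135.5]
force: [-0.2, 0.7, 0.3]
width: 70.0
grip_force: 0.0
time_s: 1.68
ee_pos: [600.4, 218.1, 231.1]
ee_rot: [180.0, -0.1, 136.0]
force: [0.3, 1.1, -0.1]
width: 70.3
grip_force: 0.0
[-31.15  23.46  10.18  93.69  -4.58  63.28  26.28] 70.2986133962054 [ 0.29  1.1  -0.06]
```

```bash
python3 -m pendant '[[0.07,[0,0,0.05],[0,0,0]],[0.07,[0,0,0.1],[0,0,0]],[0.07,[0,0,0.14],[0,0,0]],[0.07,[0,0,0.17],[0,0,0]],[0.065,[0,0,0.187],[0,0,0]],[0.065,[0,0,0.187],[0,0,0]]]' 30; python3 -m pendant '[[0.055,[0,0,0],[0,0,0]],[0.045,[0,0,0],[0,0,0]],[0.035,[0,0,0],[0,0,0]],[0.03,[0,0,0],[0,0,0]],[0.03,[0,0,0],[0,0,0]],[0.03,[0,0,0],[0,0,0]]]' 35
```

```text
time_s: 2.42
ee_pos: [599.6, 218.6, 43.5]
ee_rot: [-179.9, -0.1, 136.1]
force: [0.6, -0.0, 0.7]
width: 65.3
grip_force: 0.0
time_s: 3.18
ee_pos: [601.1, 217.9, 44.6]
ee_rot: [179.9, 0.0, 136.0]
force: [1.0, 0.6, 1.2]
width: 41.7
grip_force: 40.8
```

```bash
python3 - <<'E'
from h import *
a=cams.snapshot("scene")[180:330,240:440,::-1];b=cams.snapshot("top")[130:280,100:300,::-1]
cv2.imwrite("pics/g1.png",np.hstack([cv2.resize(a,(400,300)),cv2.resize(b,(400,300))]))
E
```

```text
(no output)
```

View pics/g1.png

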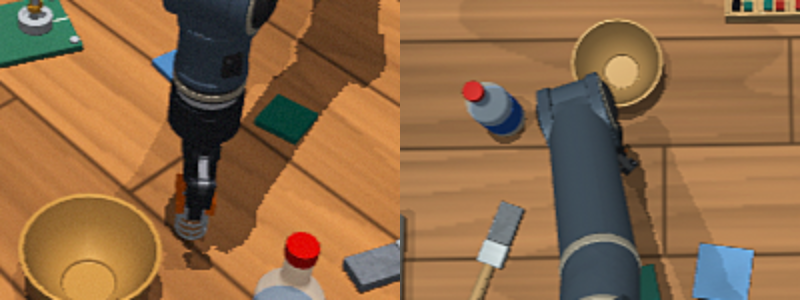

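The fingers hold the collar squarely at a width of 41.7 mm, and nothing else is touched. Next: lift and carry.

```bash
python3 -m pendant '[[0.03,[0,0,-0.03],[0,0,0]],[0.03,[0,0,-0.08],[0,0,0]],[0.03,[0,0,-0.12],[0,0,0]],[0.03,[0,0,-0.135],[0,0,0]],[0.03,[0,0,-0.135],[0,0,0]]]'; python3 -m pendant '[[0.03,[-0.015,-0.025,0],[0,0,0.1]],[0.03,[-0.04,-0.065,0],[0,0,0.25]],[0.03,[-0.065,-0.106,0],[0,0,0.4]],[0.03,[-0.09,-0.147,0],[0,0,0.55]],[0.03,[-0.115,-0.187,0],[0,0,0.7]],[0.03,[-0.14,-0.228,0],[0,0,0.85]],[0.03,[-0.165,-0.269,0],[0,0,1.0]],[0.03,[-0.19,-0.309,0],[0,0,1.1]],[0.03,[-0.2058,-0.3352,0],[0,0,1.175]],[0.03,[-0.2058,-0.3352,0],[0,0,1.175]]]'; python3 -m pendant '[[0.03,[0,0,0],[0,0,0.15]],[0.03,[0,0,0],[0,0,0.3]],[0.03,[0,0,0],[0,0,0.45]],[0.03,[0,0,0],[0,0,0.6]],[0.03,[0,0,0],[0,0,0.7]],[0.03,[0,0,0],[0,0,0.7]],[0.03,[0,0,0],[0,0,0.7]]]'
python3 - <<'E'
from h import *
o=observe();print(o['joint_pos'],o['ee_pos'],o['ee_rot'],o['force'])
a=cams.snapshot("scene")[120:210,200:320,::-1];b=cams.snapshot("top")[180:270,265:385,::-1]
cv2.imwrite("pics/g2.png",np.hstack([cv2.resize(a,(400,300),interpolation=2),cv2.resize(b,(400,300),interpolation=2)]))
for z in(96,110,155,200):print(z,proj("scene",[515.5,-166.5,z]),(proj("scene",[515.5,-166.5,z])-[200,120])*3.333)
E
```

```text
time_s: 3.9
ee_pos: [600.5, 217.5, 179.1]
ee_rot: [-180.0, -0.0, 136.0]
force: [-0.1, -0.8, -1.6]
width: 41.3
grip_force: 40.6
time_s: 5.15
ee_pos: [513.5, -169.1, 177.3]
ee_rot: [-179.8, 0.1, 68.4]
force: [-0.3, -0.6, -0.7]
width: 41.4
grip_force: 40.6
time_s: 6.02
ee_pos: [515.7, -165.5, 178.4]
ee_rot: [-179.9, 0.1, 28.7]
force: [0.1, 0.2, -0.2]
width: 41.2
grip_force: 40.6
[-18.44  20.77  40.38 111.14 -16.49  54.   -31.31] [ 515.7  -165.54  178.43] [-179.93    0.07   28.74] [ 0.14  0.17 -0.2 ]
96 [256.3  167.79] [187.66 159.28]
110 [256.22 163.53] [187.39 145.09]
155 [255.96 149.44] [186.52  98.12]
200 [255.69 134.7 ] [185.6   48.98]
```

View pics/g2.png

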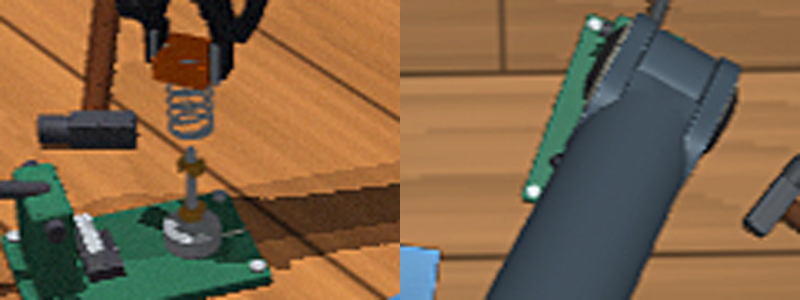

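The spring hangs over the rod: both axes sit at about x=190 in the left panel. Lowering to just above the upper brass collar.

```bash
python3 -m pendant '[[0.03,[0,0,0.01],[0,0,0]],[0.03,[0,0,0.02],[0,0,0]],[0.03,[0,0,0.026],[0,0,0]],[0.03,[0,0,0.03],[0,0,0]],[0.03,[0,0,0.034],[0,0,0]],[0.03,[0,0,0.037],[0,0,0]],[0.03,[0,0,0.037],[0,0,0]]]'; python3 -m pendant '[[0.03,[0,0,0.002],[0,0,0]],[0.03,[0,0,0.004],[0,0,0]],[0.03,[0,0,0.006],[0,0,0]],[0.03,[0,0,0.006],[0,0,0]]]';  python3 -c "
from h import *
o=observe();print(o['force'],o['wrist_torque'],o['ee_pos'])"
```

```text
time_s: 7.0
ee_pos: [516.0, -166.5, 142.3]
ee_rot: [180.0, -0.0, 28.6]
force: [0.5, -0.5, 0.2]
width: 41.2
grip_force: 40.7
time_s: 7.5
ee_pos: [516.1, -166.5, 136.4]
ee_rot: [180.0, -0.0, 28.6]
force: [-0.4, 0.7, 2.1]
width: 41.5
grip_force: 41.1
[-0.36  0.72  2.12] [0.13 0.06 0.03] [ 516.15 -166.46  136.38]
```

```bash
python3 -m pendant '[[0.03,[0,0,0.002],[0,0,0]],[0.03,[0,0,0.002],[0,0,-0.07]],[0.03,[0,0,0.002],[0,0,-0.14]],[0.03,[0,0,0.002],[0,0,-0.21]],[0.03,[0,0,0.002],[0,0,-0.28]]]'; python3 -c "
from h import *
o=observe();print(o['force'],o['wrist_torque'])"; python3 -m pendant '[[0.03,[0,0,0],[0,0,-0.07]],[0.03,[0,0,0],[0,0,-0.14]],[0.03,[0,0,0],[0,0,-0.21]],[0.03,[0,0,0],[0,0,-0.28]]]';python3 -c "
from h import *
o=observe();print(o['force'],o['wrist_torque'])"
```

```text
time_s: 8.12
ee_pos: [515.7, -167.1, 134.4]
ee_rot: [180.0, 0.0, 44.7]
force: [-0.7, -1.2, 3.2]
width: 41.5
grip_force: 41.2
[-0.74 -1.24  3.23] [-0.2   0.39  0.04]
time_s: 8.62
ee_pos: [516.9, -166.5, 134.6]
ee_rot: [179.9, -0.1, 60.8]
force: [0.9, 0.9, 3.3]
width: 41.2
grip_force: 41.1
[0.94 0.9  3.29] [ 0.27 -0.22  0.02]
```

```bash
for i in 1; do python3 -m pendant '[[0.03,[0,0,0],[0,0,-0.07]],[0.03,[0,0,0],[0,0,-0.14]],[0.03,[0,0,0],[0,0,-0.21]],[0.03,[0,0,0],[0,0,-0.28]]]';done; python3 -m pendant '[[0.03,[0,0,0],[0,0,-0.07]],[0.03,[0,0,0],[0,0,-0.14]],[0.03,[0,0,0],[0,0,-0.21]]]'
```

```text
time_s: 9.12
ee_pos: [517.4, -165.6, 134.7]
ee_rot: [179.9, -0.1, 76.9]
force: [1.3, 1.9, 3.6]
width: 41.4
grip_force: 41.1
time_s: 9.5
ee_pos: [517.3, -165.2, 134.7]
ee_rot: [179.9, -0.1, 88.9]
force: [1.1, 2.4, 3.9]
width: 41.1
grip_force: 41.1
```

```bash
python3 -m pendant '[[0.03,[0,0,0],[0,0,-0.07]],[0.03,[0,0,0],[0,0,-0.14]],[0.03,[0,0,0],[0,0,-0.21]]]'; python3 -c "
from h import *
o=observe();print(o['force'],o['wrist_torque'])";  python3 -m pendant '[[0.03,[0,0,0],[0,0,-0.07]],[0.03,[0,0,0],[0,0,-0.14]],[0.03,[0,0,0],[0,0,-0.21]],[0.03,[0,0,0],[0,0,-0.21]]]'; python3 - <<'E'
from h import *
o=observe();print(o['force'],o['wrist_torque'])
a=cams.snapshot("scene")[135:195,220:300,::-1]
cv2.imwrite("pics/g3.png",cv2.resize(a,(800,600),interpolation=2))
E
```

```text
time_s: 9.88
ee_pos: [516.4, -166.0, 134.2]
ee_rot: [180.0, -0.0, 100.9]
force: [-0.4, -0.4, -1.1]
width: 41.3
grip_force: 40.7
[-0.41 -0.44 -1.05] [-0.1  -0.01  0.  ]
time_s: 10.38
ee_pos: [515.6, -166.5, 133.7]
ee_rot: [-180.0, -0.0, 112.7]
force: [0.5, -0.0, -0.7]
width: 41.1
grip_force: 40.6
[ 0.54 -0.04 -0.74] [0.02 0.03 0.01]
```

View pics/g3.png

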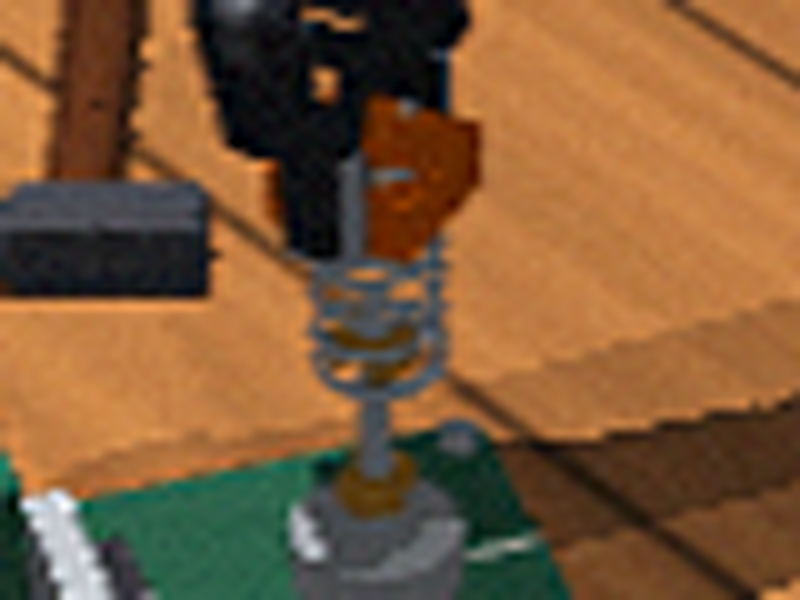

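The prongs have dropped into the upper slots: the force is back to the spring's weight and the coils surround the upper brass. Next: lower to the lower collar.

```bash
python3 -m pendant '[[0.03,[0,0,0.004],[0,0,0]],[0.03,[0,0,0.008],[0,0,0]],[0.03,[0,0,0.012],[0,0,0]],[0.03,[0,0,0.012],[0,0,0]]]'; python3 -m pendant '[[0.03,[0,0,0.005],[0,0,0]],[0.03,[0,0,0.01],[0,0,0]],[0.03,[0,0,0.015],[0,0,0]],[0.03,[0,0,0.02],[0,0,0]],[0.03,[0,0,0.025],[0,0,0]],[0.03,[0,0,0.025],[0,0,0]]]'; python3 -c "
from h import *
o=observe();print(o['force'],o['wrist_torque'])"
```

```text
time_s: 10.92
ee_pos: [515.7, -166.3, 121.8]
ee_rot: [-180.0, -0.0, 112.8]
force: [0.6, -0.2, -1.2]
width: 41.0
grip_force: 40.6
time_s: 11.68
ee_pos: [515.7, -166.4, 96.8]
ee_rot: [-180.0, -0.0, 112.8]
force: [-0.6, 1.1, -0.6]
width: 41.3
grip_force: 40.7
[-0.64  1.06 -0.59] [-0.01  0.02 -0.01]
```

```bash
python3 -m pendant '[[0.03,[0,0,0.003],[0,0,0]],[0.03,[0,0,0.006],[0,0,0]],[0.03,[0,0,0.009],[0,0,0]],[0.03,[0,0,0.009],[0,0,0]]]'; python3 -m pendant '[[0.03,[0,0,0],[0,0,0.07]],[0.03,[0,0,0],[0,0,0.14]],[0.03,[0,0,0],[0,0,0.21]],[0.03,[0,0,0],[0,0,0.21]]]'; python3 -c "
from h import *
o=observe();print(o['force'],o['wrist_torque'])"
```

```text
time_s: 12.18
ee_pos: [516.1, -166.6, 88.4]
ee_rot: [180.0, 0.0, 112.8]
force: [0.6, -0.2, 4.4]
width: 41.2
grip_force: 41.2
time_s: 12.68
ee_pos: [516.5, -167.0, 88.7]
ee_rot: [179.9, 0.1, 100.8]
force: [-0.0, -0.3, 3.6]
width: 41.2
grip_force: 41.2
[-0.02 -0.3   3.57] [-0.29  0.13 -0.  ]
```

```bash
python3 -m pendant '[[0.03,[0,0,0],[0,0,0.07]],[0.03,[0,0,0],[0,0,0.14]],[0.03,[0,0,0],[0,0,0.21]],[0.03,[0,0,0],[0,0,0.28]]]'; python3 -m pendant '[[0.03,[0,0,0],[0,0,0.07]],[0.03,[0,0,0],[0,0,0.14]],[0.03,[0,0,0],[0,0,0.21]]]'
```

```text
time_s: 13.18
ee_pos: [516.6, -167.4, 88.7]
ee_rot: [179.9, 0.1, 84.7]
force: [0.2, -1.3, 3.9]
width: 41.4
grip_force: 41.2
time_s: 13.55
ee_pos: [516.8, -167.1, 88.7]
ee_rot: [179.9, 0.0, 72.6]
force: [-0.4, -0.5, 0.9]
width: 41.9
grip_force: 40.8
```

```bash
python3 -m pendant '[[0.03,[0,0,0],[0,0,0.06]],[0.03,[0,0,0],[0,0,0.12]],[0.03,[0,0,0],[0,0,0.12]]]'; python3 -c "
from h import *
o=observe();print(o['force'],o['wrist_torque'])"
```

```text
time_s: 13.92
ee_pos: [516.8, -166.4, 88.1]
ee_rot: [179.9, -0.0, 65.9]
force: [2.5, -0.4, -0.9]
width: 41.4
grip_force: 40.5
[ 2.48 -0.44 -0.88] [-0.15 -0.68  0.02]
```

```bash
python3 -m pendant '[[0.03,[0,0,0],[0,0,0.04]],[0.03,[0,0,0],[0,0,0.08]],[0.03,[0,0,0],[0,0,0.08]]]'; python3 -m pendant '[[0.03,[0,0,0.002],[0,0,0]],[0.03,[0,0,0.004],[0,0,0]],[0.03,[0,0,0.006],[0,0,0]],[0.03,[0,0,0.006],[0,0,0]]]'; python3 -c "
from h import *
o=observe();print(o['force'],o['wrist_torque'])"
```

```text
time_s: 14.3
ee_pos: [516.7, -166.4, 88.4]
ee_rot: [179.9, -0.0, 61.2]
force: [3.7, 0.1, -1.4]
width: 40.9
grip_force: 40.4
time_s: 14.8
ee_pos: [515.2, -166.4, 81.8]
ee_rot: [-179.9, 0.0, 61.2]
force: [-0.4, 0.3, -0.4]
width: 41.3
grip_force: 40.6
[-0.44  0.32 -0.4 ] [-0.03 -0.   -0.  ]
```

```bash
python3 -m pendant '[[0.03,[0,0,0.003],[0,0,0]],[0.03,[0,0,0.006],[0,0,0]],[0.03,[0,0,0.009],[0,0,0]],[0.03,[0,0,0.010],[0,0,0]],[0.03,[0,0,0.010],[0,0,0]]]'; python3 -c "
from h import *
o=observe();print(o['force'],o['wrist_torque'])"
```

```text
time_s: 15.42
ee_pos: [515.9, -166.4, 72.3]
ee_rot: [-180.0, -0.0, 61.2]
force: [-1.1, 0.7, 2.5]
width: 41.6
grip_force: 41.0
[-1.09  0.72  2.55] [0.13 0.28 0.02]
```

Home on the seat, with about 3 N of contact. I'll ease the pressure and turn the prongs crosswise (yaw −21.3°).

```bash
python3 -m pendant '[[0.03,[0,0,-0.003],[0,0,0]],[0.03,[0,0,-0.003],[0,0,0.1]],[0.03,[0,0,-0.003],[0,0,0.2]],[0.03,[0,0,-0.003],[0,0,0.3]],[0.03,[0,0,-0.003],[0,0,0.4]],[0.03,[0,0,-0.003],[0,0,0.5]],[0.03,[0,0,-0.003],[0,0,0.6]],[0.03,[0,0,-0.003],[0,0,0.7]],[0.03,[0,0,-0.003],[0,0,0.72]],[0.03,[0,0,-0.003],[0,0,0.72]]]'; python3 -m pendant '[[0.03,[0,0,0],[0,0,0.1]],[0.03,[0,0,0],[0,0,0.2]],[0.03,[0,0,0],[0,0,0.3]],[0.03,[0,0,0],[0,0,0.4]],[0.03,[0,0,0],[0,0,0.5]],[0.03,[0,0,0],[0,0,0.6]],[0.03,[0,0,0],[0,0,0.7]],[0.03,[0,0,0],[0,0,0.72]],[0.03,[0,0,0],[0,0,0.72]]]'; python3 - <<'E'
from h import *
o=observe();print(o['joint_pos'],o['force'],o['wrist_torque'])
a=cams.snapshot("scene")[135:210,210:310,::-1]
cv2.imwrite("pics/g4.png",cv2.resize(a,(800,600),interpolation=2))
E
```

```text
time_s: 16.68
ee_pos: [516.4, -166.5, 75.4]
ee_rot: [180.0, -0.0, 20.1]
force: [0.6, -0.4, 0.8]
width: 41.5
grip_force: 40.8
time_s: 17.8
ee_pos: [516.1, -166.6, 75.3]
ee_rot: [180.0, -0.0, -21.2]
force: [1.2, -0.5, 0.6]
width: 41.2
grip_force: 40.8
[-24.09  34.69  51.25 116.25 -37.44  46.89 -61.96] [ 1.23 -0.5   0.61] [-0.16 -0.17  0.01]
```

View pics/g4.png

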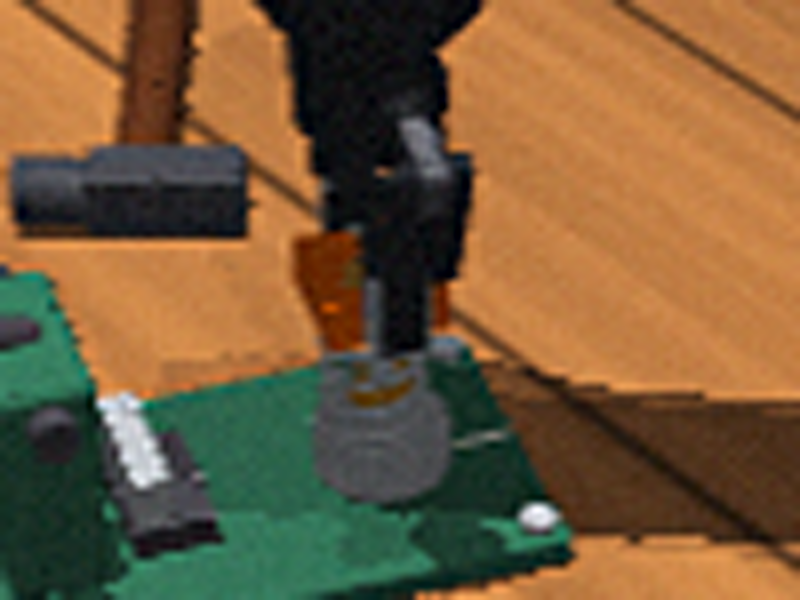

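The spring sits on the seat with the collar's faces aligned to the press. Releasing and withdrawing.

```bash
python3 -m pendant '[[0.046,[0,0,0],[0,0,0]],[0.055,[0,0,0],[0,0,0]],[0.065,[0,0,0],[0,0,0]],[0.07,[0,0,0],[0,0,0]],[0.07,[0,0,0],[0,0,0]]]'; python3 -m pendant '[[0.07,[0,0,-0.02],[0,0,0]],[0.07,[0,0,-0.06],[0,0,0]],[0.07,[0,0,-0.11],[0,0,0]],[0.07,[0,0,-0.16],[0,0,0]],[0.07,[0.0,0,-0.2],[0,0,0]],[0.07,[-0.05,0,-0.2],[0,0,0]],[0.07,[-0.1,0,-0.2],[0,0,0]],[0.07,[-0.1,0.05,-0.2],[0,0,0]],[0.07,[-0.1,0.1,-0.2],[0,0,0]],[0.07,[-0.1,0.1,-0.2],[0,0,0]]]'; python3 - <<'E'
from h import *
a=cams.snapshot("scene")[145:205,220:300,::-1];b=cams.snapshot("top")[205:250,295:355,::-1]
cv2.imwrite("pics/g5.png",np.hstack([cv2.resize(a,(400,300),interpolation=2),cv2.resize(b,(400,300),interpolation=2)]))
E
```

```text
time_s: 18.48
ee_pos: [515.9, -166.4, 75.3]
ee_rot: [-180.0, 0.0, -21.3]
force: [1.3, -0.1, 0.3]
width: 70.2
grip_force: 0.0
time_s: 19.73
ee_pos: [384.4, -227.4, 276.2]
ee_rot: [-179.9, -0.1, -21.8]
force: [-0.2, -0.1, -0.4]
width: 69.9
grip_force: 0.0
```

View pics/g5.png

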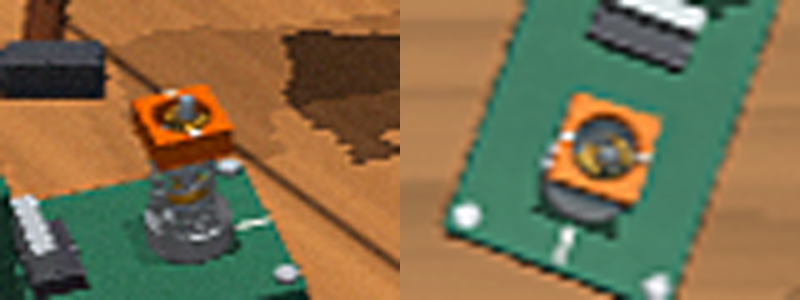

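The spring stands home with its collar over the rod. The white marks lie crosswise, at panel (567,135)/(645,157) in the top view and (168,91)/(196,133) in the scene view. I'll do a quick angle check.

```bash
python3 - <<'E'
from h import *
A=lambda n,p,q,x0,y0,s:[plane(n,((u+.5)/s-.5+x0,(v+.5)/s-.5+y0),100)[:2] for u,v in(p,q)]
for n,a in(("top",A("top",(167,135),(245,157),295,205,400/60)),("scene",A("scene",(168,91),(196,133),220,145,5.))):
    d=a[0]-a[1];print(n,np.mean(a,0),np.hypot(*d),np.degrees(np.arctan2(d[1],d[0]))%180)
im=cams.snapshot("top")[205:250,295:355];h=cv2.cvtColor(im,cv2.COLOR_RGB2HSV)
m=((h[...,0]<16)&(h[...,1]>150)&(h[...,2]>120)).astype(np.uint8);m[:15]=0;m[33:]=0;m[:,:20]=0;m[:,42:]=0
c=max(cv2.findContours(m,0,1)[0],key=cv2.contourArea);b=cv2.boxPoints(cv2.minAreaRect(c))+[295,205]
P=np.array([plane("top",p,100)[:2] for p in b]);e=np.roll(P,-1,0)-P;print(P.mean(0),np.hypot(*e.T),np.degrees(np.arctan2(e[:,1],e[:,0]))%180)
E
```

```text
top [ 520.48 -168.6 ] 37.92262373246441 73.24050540061313
scene [ 517.19 -165.72] 40.34992512550544 72.61841146698981
[ 508.67 -164.41] [18.97 41.4  18.95 41.33] [160.14  70.52 159.91  70.55]
```

```bash
python3 -c "
from bench import workorder
print(workorder.job_done())"
```

```text
the job is handed in; nothing more can be done
None
```

The job is handed in: the spring is home on the seat and released, its prongs under the lower brass collar and crosswise to the press to within about 2–4° by the camera; I did not do a pull test of the lock, and no verdict came back.

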